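# Centre the tin on the scale pan

## Robot

A 7-joint arm with a two-finger parallel gripper is mounted at the origin on a cart in front of the work surface, level with it; the furniture and walls round the work are solid. World frame = base frame: x ahead of the robot, y to its left, z up, the work surface at z = 0. Lengths are in m, angles in rad, forces in N, time in s.
With the tool pointing down it reaches from about 0.4 to 0.875 m from the base axis. Payload 6.5 kg.
Tool frame: the origin (TCP) lies at the very end of the fingers, on their centre line; the grasp point (between the pads) lies 19 mm behind it; z points along the fingers, y is the line along which they close (so a half turn about z gives the same grasp; the last joint's range is limited). The gripper opens to 85 mm and grips with 20 to 120 N. Pads are 22 mm wide; open, the fingers measure 114 mm over their backs; the gripper's body (76 mm by 85 mm) begins 54 mm behind the grasp point. The pads swing forward as they close: fully open they stand 13 mm farther back than shut.
Start: joints at [-1.372, 0.536, -0.004, 1.538, 0.003, 1.067, -0.071], TCP at [0.17, 0.627, 0.231] pointing down, gripper open.
Joint ranges: [-2.7, 2.7], [-0.37, 2.16], [-1.27, 1.26], [0.24, 2.4], [-1.31, 4.45], [0.19, 1.91], [-2.76, 2.76]. Speed limits (rad/s): [2.39, 2.39, 3.14, 3.14, 3.14, 3.14, 3.14].

## Interface

Orientations are given as [roll, pitch, yaw] about the fixed x, y, z axes, in that order (R = Rz(yaw) Ry(pitch) Rx(roll)).
In Python, from workcell import ctrl, cams, job gives the robot as it stands. The module is installed in compiled form; this text tells all that it offers.
- The arm moves only by the tool carry_out, never from a script. Its argument "increments" is one flat list of numbers, 7 for each row, row after row: the shift along the tool's x, y, z in cm, then the turn, a rotation vector about the tool's x, y, z in rad, then the finger opening in cm, from 0 to 8.54. In form: [dx, dy, dz, rx, ry, rz, hand, dx, dy, dz, rx, ry, rz, hand, ...]. A call has exactly 8 rows; each row shifts and turns the commanded pose from where the row before left it, along the tool's axes as they then stand; what a row does not reach is not made up. A row lasts 1/10 s, in which the tool goes at most 50 mm and 8.59 degrees, less where a joint would pass 70% of its speed; a pose out of reach is approached as far as the arm can. A call with a gripper value outside its range is refused whole. The fingers move at their own pace and stop on an object; the grip force is fixed at half the most. Time passes only in rows, so rows that do not move let the fingers close, or fill a call up. It gives the time, the measured TCP pose, the force, the opening and the grip force at its end, in the units of the state.
- ctrl.get_state(): the state, without advancing time (a new reading comes with each control period).
- cams.get_image(name): name is "side" or "top" or "wrist"; returns a dict with "image" (480x640x3 uint8, blue, green, red), "camera_matrix" (3x3 intrinsics, pixels), "rvec" (rotation vector, rad) and "tvec" (3), from world to camera coordinates, as OpenCV has them. Camera axes: x right, y down, z forward; pixel columns grow to the right and rows downward; lengths in m; the calibration is good to about 2 mm. A picture is of the moment at which its call begins. There is no depth.
- job.finish_job(): hands the job in; it is judged then, once.
The state is a dict: "t": time; "joint_positions": joint angles; "qvel": joint speeds; "tau": joint torques, N m; "ee_pos": TCP position; "orientation": TCP orientation; "ft_force": force on the tool from outside, world axes, zero at the start; "torque": the same for the moment, N m; "gripper_width": finger opening in m; "grasp_force": force on a finger pad.
Only numpy, scipy, OpenCV 4.12 (cv2) and the standard library are available. Lean on these libraries where they do the work, as an engineer would, in place of code of your own. Each camera call takes 0.05 s, during which the arm holds its last target. There are 200 camera calls.

## Task

The small food tin was put down off-centre and hangs over the edge of the scale's small round pan, so the scale cannot weigh it properly. Nudge it with light pushes to the middle of the pan, so that the same width of pan shows all round it and it stands upright by itself. Do not grip, lift or tip the tin, do not let it drop off the pan, and leave the shaker, the red cup and the spice jar where they stand.

Things in the scene. Friction and masses are not known exactly. Their poses are not given: they have to be found in the camera images.
- tin: small closed food tin, an upright cylinder 57 mm across and 72 mm high with a printed paper wrap, about 0.13 to 0.25 kg, loose on the scale pan. It slides under a push of 0.5 to 3 N; its top is 122 mm above the worktop. Pushed low, it slides without tipping, pushed high it may topple. At the start its middle is 14 to 25 mm from the middle of the pan, in any direction. Origin: centre of its underside; z up its axis.
- pan_top (a point): middle of the upper face of the scale's pan. The pan is a flat dark steel disc, 72 mm across and 8 mm thick, level, without a raised rim, its upper face 50 mm above the worktop, on a narrower column 44 mm across. z points up; its turn about z means nothing. The pan does not give or turn.
- scale: low white kitchen scale fixed on the worktop, 170 mm deep (x) by 140 mm wide (y), its housing's top 30 mm above the worktop, with a dark display along the edge nearest the robot. Origin: centre of its underside on the worktop; the pan's middle is 20 mm from it along its +x, away from the display.
- pepper_shaker: bystander: clear pepper shaker with a grey top, 44 mm across, 90 mm high, loose on the worktop. Origin: centre of its underside.
- paprika_cup: bystander: lidded plastic cup, red with a white lid, 66 mm across, 60 mm high, loose on the worktop. Origin: centre of its underside.
- spice_jar: bystander: spice jar with a red cap, 45 mm across, 108 mm high, loose on the worktop. Origin: centre of its underside. All three bystanders stand at least 140 mm from the pan's middle, centre to centre.
Not all that is in view belongs to the job. Leave any orange look-alike of the tin alone.

How it is judged:
At the end, for the whole second after the job is handed in: The tin stands upright (within 0.06 rad) and still on the pan, its axis within 6 mm of the pan's middle, and the three bystanders are within 20 mm of where they stood (horizontal distance between tin and pan_top below 0.006 m and z of tin in the frame of pan_top between -0.004 and 0.004 m and angle between tin's own z axis and vertical below 0.06 rad and linear speed of tin below 0.01 m/s and distance of each of pepper_shaker, paprika_cup, spice_jar from where it was at the start of the episode below 0.02 m); the robot touches nothing.
It fails at once if the tin is lifted more than 8 mm off the pan (z of tin in the frame of pan_top above 0.008 m).
It fails at once if the tin drops off the pan (its underside goes 8 mm below the pan's face) (z of tin in the frame of pan_top below -0.008 m).
It fails at once if the tin is tipped by more than 0.25 rad (angle between tin's own z axis and vertical above 0.25 rad).
It fails at once if the tin is gripped, struck or pushed hard (more than 12 N on it) (contact force between any of the fingers, the arm and tin above 12 N).
It fails at once if the shaker, the red cup or the spice jar is moved more than 20 mm or tilted over 0.3 rad (distance of any of pepper_shaker, paprika_cup, spice_jar from where it was at the start of the episode above 0.02 m or angle between any of pepper_shaker, paprika_cup, spice_jar's own z axis and vertical above 0.3 rad).
It also fails if it takes over 35 s, if anything falls off the work surface, if the arm or the gripper's body presses on something with over 40 N, if the wrist force passes 120 N, or if a joint passes its speed limit or range.

## Working session

There is one attempt and no reset: what is moved stays moved. The work goes in short steps, Python scripts to look and compute and a tool call to move; the robot and the scene stay as the last step left them, time stands still between calls to the robot, and variables do not carry over. Pictures are saved under pics/ and viewed, at most 10 in all, crops included, and the job is handed in when it is done.

Besides the shell and the picture viewer there is one more tool, called after "Emit:" by a JSON object that holds its "op" and its "data". carry_out: Moves the arm, as the interface text tells. Its arguments: {"type":"object","properties":{"increments":{"type":"array"}},"required":["increments"]}

```bash
mkdir -p pics
python3 - <<'E'
from workcell import ctrl,cams
import cv2,numpy as np,pickle
s=ctrl.get_state();print({k:np.round(v,3) for k,v in s.items()})
d={n:cams.get_image(n) for n in("side","top")}
pickle.dump(d,open('d0.pkl','wb'))
for n in d:
    cv2.imwrite(f'pics/{n}0.png',d[n]['image']);R=cv2.Rodrigues(np.array(d[n]['rvec']))[0];print(n,-R.T@np.array(d[n]['tvec']).ravel(),np.array(d[n]['camera_matrix'])[0,0])
E
```

```text
{'t': np.float64(0.0), 'joint_positions': array([-1.372,  0.537, -0.004,  1.539,  0.003,  1.067, -0.071]), 'qvel': array([-0.   ,  0.001,  0.001, -0.001, -0.002,  0.   ,  0.001]), 'tau': array([ 0.0000e+00, -5.8342e+01,  1.0490e+00, -2.5909e+01,  1.2000e-02,
        1.0000e-02, -0.0000e+00]), 'ee_pos': array([0.17 , 0.627, 0.23 ]), 'orientation': array([-3.14 ,  0.   ,  2.877]), 'ft_force': array([0.358, 0.812, 0.257]), 'torque': array([-0.026, -0.043, -0.014]), 'grasp_force': np.float64(0.0), 'gripper_width': np.float64(0.086)}
side [0.23425078 1.00826135 0.42515521] 582.762707668384
top [0.46088015 0.09484199 0.91028621] 483.2980528247786
```

View pics/top0.png

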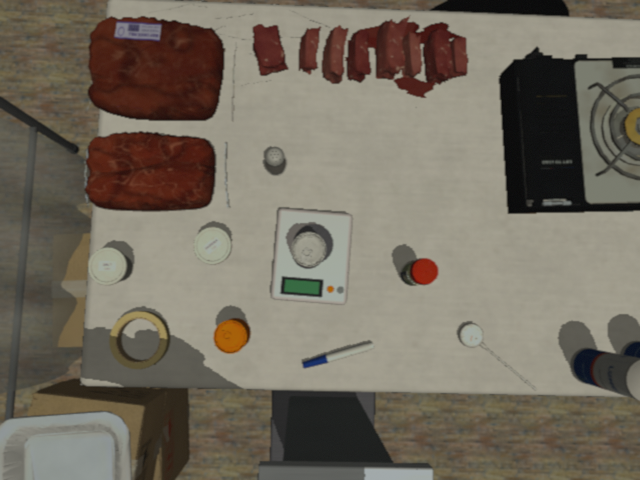

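View pics/side0.png

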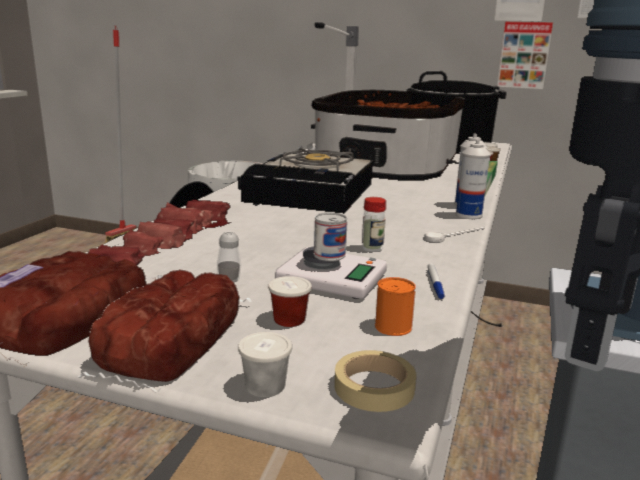

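Top view: the tin's lid is at about (310,248), with the dark pan showing up-left of it at about (300,235). The scale spans (272–352, 208–303). The shaker is at (275,158), the cup at (213,245) and the jar at (424,271); the orange look-alike at (232,336) is to be left alone. Next I'll measure on an enlarged crop.

```bash
cat > h.py <<'E'
import cv2,numpy as np,pickle
def ray(c,uv):
    K=np.array(c['camera_matrix']);R=cv2.Rodrigues(np.array(c['rvec']))[0]
    return -R.T@np.array(c['tvec']).ravel(), R.T@np.linalg.inv(K)@np.array([uv[0],uv[1],1.])
def onz(c,uv,z):
    o,d=ray(c,uv);return (o+d*(z-o[2])/d[2])[:2]
def proj(c,p):
    return cv2.projectPoints(np.array(p,float).reshape(-1,3),np.array(c['rvec']),np.array(c['tvec']),np.array(c['camera_matrix']),None)[0].reshape(-1,2)
E
python3 - <<'E'
from h import *
d=pickle.load(open('d0.pkl','rb'));t=d['top']
for n,uv,z in[('tin',(310,248),.122),('pan',(308,244),.05),('shaker',(275,155),.09),('cup',(213,245),.06),('jar',(425,271),.108)]:print(n,onz(t,uv,z).round(3))
for uv in[(278,208),(352,213),(347,303),(271,298)]:print(onz(t,uv,.03).round(3))
a=cv2.resize(t['image'][200:310,262:362],None,fx=5,fy=5,interpolation=cv2.INTER_CUBIC)
s=cv2.resize(d['side']['image'][205:305,265:395],None,fx=5,fy=5,interpolation=cv2.INTER_CUBIC)
cv2.imwrite('pics/c1.png',a);cv2.imwrite('pics/c2.png',s)
E
```

```text
tin [0.533 0.079]
pan [0.547 0.082]
shaker [0.697 0.144]
cup [0.54  0.249]
jar [ 0.501 -0.114]
[0.614 0.138]
[0.609 0.002]
[0.444 0.008]
[0.449 0.146]
```

View pics/c1.png

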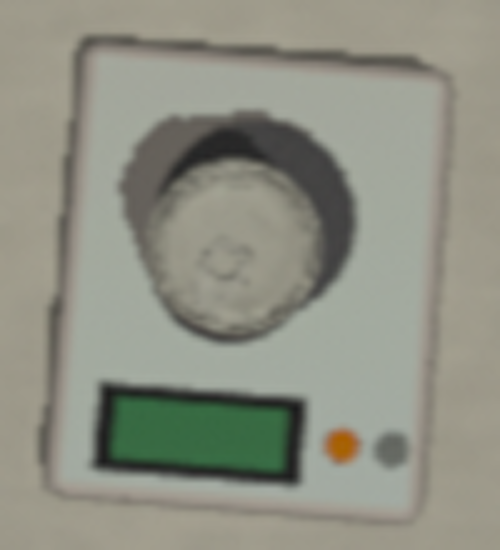

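View pics/c2.png

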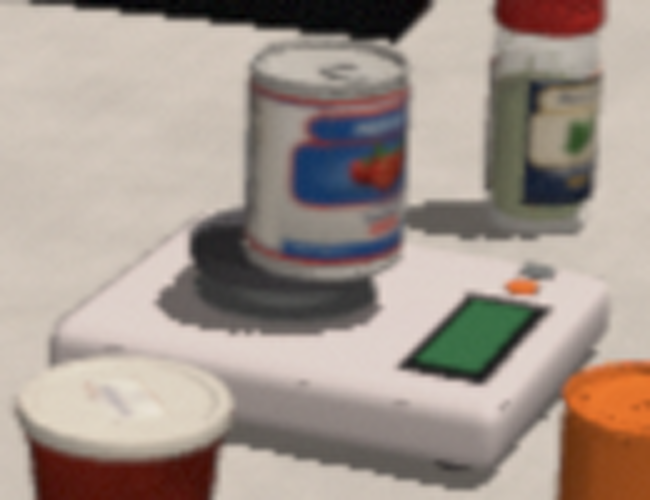

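The crops show the lid circle centred at about (309,249) full-frame. The pan's right arc edge is near (333,243) and its top edge near (311,222), so its centre is about (312,242). The side view confirms the tin overhangs towards the robot/display. I'll fit both circles.

```bash
cat >> h.py <<'E'
from scipy.optimize import least_squares
def pan_fit(t,c0,rays):
    # pan-edge: strongest dark->bright step along rays (angles deg, image) from guess, cast on z=.05, circle of fixed r=36mm
    g=cv2.cvtColor(t['image'],cv2.COLOR_BGR2GRAY).astype(np.float32);rr=np.arange(15,26,.25);P=[]
    for a in np.deg2rad(rays):
        u=c0[0]+rr*np.cos(a);v=c0[1]+rr*np.sin(a)
        l=cv2.remap(g,u[None].astype(np.float32),v[None].astype(np.float32),cv2.INTER_LINEAR)[0]
        i=np.argmax(l[4:]-l[:-4])+2;P.append(onz(t,(u[i],v[i]),.05))
    P=np.array(P);s=least_squares(lambda q:np.hypot(*(P-q).T)-.036,P.mean(0),loss='soft_l1',f_scale=.001)
    return s.x,np.abs(s.fun).max(),P
E
python3 - <<'E'
from h import *
d=pickle.load(open('d0.pkl','rb'));t=d['top'];S=d['side']
tin=onz(t,(309,249),.122)
pan,e,P=pan_fit(t,(312.4,242.2),range(-85,41,6))
print('tin',tin.round(4),'pan',pan.round(4),e,'d',((pan-tin)*1e3).round(1), np.rad2deg(np.arctan2(*(pan-tin)[::-1])))
print('resid mm',((np.hypot(*(P-pan).T)-.036)*1e3).round(1))
# checks in side view: predicted lid centre, base; pan
print(proj(S,[[*tin,.122],[*tin,.05],[*pan,.05]]).round(1), 'crop', ((proj(S,[[*tin,.122],[*tin,.05],[*pan,.05]])-[265,205])*5).round())
E
```

```text
tin [0.5317 0.0809] pan [0.5489 0.0738] 0.0031541445635666354 d [17.2 -7.1] -22.41836381843353
resid mm [ 3.2 -0.   0.8  0.3  0.2 -0.3 -0.9 -0.6 -0.3 -0.5  0.7 -0.8 -0.6  0.6
 -0.1  0.2  0.4 -0.2  0.5  0.3  0.2]
[[331.2 217. ]
 [329.8 255.4]
 [322.  252.7]] crop [[331.  60.]
 [324. 252.]
 [285. 239.]]
```

Both views agree: the push is 18.6 mm along about −22° in the world frame. I'll approach from behind the tin with closed fingers.

Emit:
{"op": "carry_out", "data": {"increments": [0,0,0,0,0,0.126,0,-3,-2.3,0,0,0,0,0,-3,-2.3,0,0,0,0,0,-3,-2.3,0,0,0,0,0,-3,-2.3,0,0,0,0,0,-3,-2.3,0,0,0,0,0,-3,-2.3,0,0,0,0,0,-3,-2.3,0,0,0,0,0]}}

```text
t: 0.9
ee_pos: [0.3034, 0.3968, 0.2311]
orientation: [-3.141, -0.0, 2.751]
ft_force: [1.2, 0.3, 0.2]
gripper_width: 0.0004
grasp_force: 0.0
```

Emit:
{"op": "carry_out", "data": {"increments": [-3,-2.3,0,0,0,0,0,-3,-2.3,0,0,0,0,0,-3,-2.3,0,0,0,0,0,-3,-2.3,0,0,0,0,0,-3,-2.3,0,0,0,0,0,-3,-2.3,0,0,0,0,0,-3,-2.3,0,0,0,0,0,0,0,0,0,0,0,0]}}

```text
t: 1.7
ee_pos: [0.4379, 0.1645, 0.2313]
orientation: [-3.14, 0.002, 2.743]
ft_force: [-0.1, 0.9, -0.2]
gripper_width: 0.0001
grasp_force: 0.0
```

Emit:
{"op": "carry_out", "data": {"increments": [-2.7,-2.1,0,0,0,0,0,-2.7,-2.0,0,0,0,0,0,0,0,4,0,0,0,0,0,0,4,0,0,0,0,0,0,4,0,0,0,0,0,0,4.2,0,0,0,0,0,0,0,0,-0.1,0,0,0,0,0,0,0,0,0]}}

```text
t: 2.5
ee_pos: [0.4662, 0.112, 0.0671]
orientation: [-3.137, 0.096, 2.755]
ft_force: [-0.9, -0.2, 0.5]
gripper_width: 0.0002
grasp_force: 0.0
```

Run:
```python
from workcell import ctrl,cams
from h import *
s=ctrl.get_state();p=s['ee_pos'];print(p,s['orientation'],s['ft_force'])
w=cams.get_image('side');pickle.dump(w,open('d1.pkl','wb'))
cv2.imwrite('pics/s1.png',cv2.resize(w['image'][180:320,240:420],None,fx=4,fy=4))
tin=np.array([.5317,.0809]);pan=np.array([.5489,.0738]);d=(pan-tin)/np.linalg.norm(pan-tin);n=np.array([-d[1],d[0]])
print('along',(tin-p[:2])@d,'lateral of tip',(p[:2]-tin)@n)
```

```text
[0.46617702 0.11202895 0.06708389] [-3.13722233  0.09570223  2.75480702] [-0.85611581 -0.24725747  0.4536241 ]
along 0.07244333940377287 lateral of tip 0.0037728733894466992
```

View pics/s1.png

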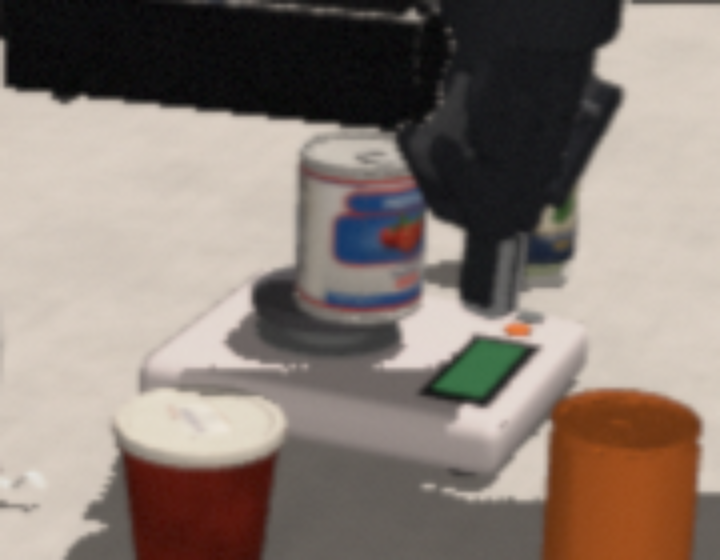

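The closed fingers' narrow tips sit at about (490,300) in the crop, roughly level with the tin's base. The wider linkages start above the tip and spread along tool y. I'll tilt a bit more so that only the tip touches, then advance and watch the force.

Emit:
{"op": "carry_out", "data": {"increments": [0,-0.4,0,0,-0.1,0,0,-0.6,0,0,0,0,0,0,-0.6,0,0,0,0,0,0,-0.6,0,0.12,0,0,0,0,-0.6,0,0.12,0,0,0,0,0,0,0,0,0,0,0,0,0,0,0,0,0,0,0,0,0,0,0,0,0]}}

```text
t: 3.35
ee_pos: [0.4906, 0.0981, 0.0716]
orientation: [-3.141, 0.199, 2.75]
ft_force: [-0.2, -0.4, -0.0]
gripper_width: -0.0002
grasp_force: 0.0
```

```bash
cat > m.py <<'E'
from workcell import ctrl
from h import *
s=ctrl.get_state();p=s['ee_pos'];print(s['t'],p.round(4),s['orientation'].round(3),s['ft_force'].round(2))
tin=np.array([.5317,.0809]);pan=np.array([.5489,.0738]);d=(pan-tin)/np.linalg.norm(pan-tin);n=np.array([-d[1],d[0]])
print('along to tin mm',(tin-p[:2])@d*1e3,'to pan',(pan-p[:2])@d*1e3,'lat',(p[:2]-tin)@n*1e3)
E
python3 m.py
```

```text
3.35 [0.4906 0.0981 0.0716] [-3.141  0.199  2.75 ] [-0.2  -0.41 -0.01]
along to tin mm 44.55542059997645 to pan 63.16321466590494 lat 0.2123709483311133
```

Emit:
{"op": "carry_out", "data": {"increments": [-0.15,0,0.03,0,0,0,0,-0.15,0,0.03,0,0,0,0,-0.15,0,0.03,0,0,0,0,-0.15,0,0.03,0,0,0,0,-0.15,0,0.03,0,0,0,0,-0.15,0,0.03,0,0,0,0,-0.15,0,0.03,0,0,0,0,-0.15,0,0.03,0,0,0,0]}}

```text
t: 4.15
ee_pos: [0.502, 0.0936, 0.0717]
orientation: [-3.141, 0.2, 2.751]
ft_force: [0.5, 0.4, -0.4]
gripper_width: 0.0005
grasp_force: 0.6
```

```bash
python3 m.py
python3 - <<'E'
from workcell import cams
from h import *
d={n:cams.get_image(n) for n in('side','top')};pickle.dump(d,open('d2.pkl','wb'))
a=cv2.resize(d['side']['image'][195:305,255:385],None,fx=4,fy=4,interpolation=cv2.INTER_CUBIC)
b=cv2.resize(d['top']['image'][200:310,262:352],None,fx=4,fy=4,interpolation=cv2.INTER_CUBIC)[:440]
cv2.imwrite('pics/s2.png',cv2.resize(np.hstack([a,b[:,:]]),None,fx=.9,fy=.9))
E
```

```text
4.15 [0.502  0.0936 0.0717] [-3.141  0.2    2.751] [ 0.53  0.35 -0.42]
along to tin mm 32.31467401295995 to pan 50.922468078888436 lat 0.4455669080189746
```

View pics/s2.png

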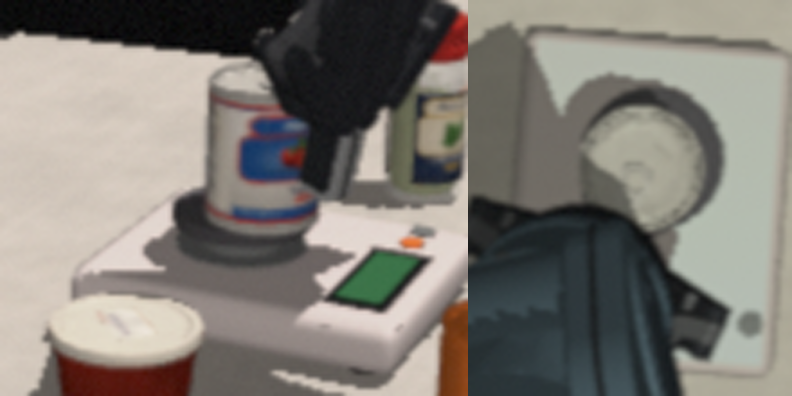

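The side half shows the fingertip touching the tin's lower wall at about (310,180), with the tin upright. In the top half the lid spans x 580–704 with its top edge at y 104, giving a centre at full-frame (310.3,246.2), so it has moved about 5 mm.

```bash
cat >> h.py <<'E'
def lid_fit(t,c0,rays,r0=17.5):
    # edge of lid: strongest gradient magnitude near radius r0; cast on z=.122; fixed r 28.5mm
    g=cv2.cvtColor(t['image'],cv2.COLOR_BGR2GRAY).astype(np.float32);rr=np.arange(r0-4.5,r0+4.5,.25);P=[]
    for a in np.deg2rad(rays):
        u=c0[0]+rr*np.cos(a);v=c0[1]+rr*np.sin(a)
        l=cv2.remap(g,u[None].astype(np.float32),v[None].astype(np.float32),cv2.INTER_LINEAR)[0]
        i=np.argmax(l[:-4]-l[4:])+2;P.append(onz(t,(u[i],v[i]),.122))
    P=np.array(P);s=least_squares(lambda q:np.hypot(*(P-q).T)-.0285,P.mean(0),loss='soft_l1',f_scale=.001)
    return s.x,np.median(np.abs(s.fun))
E
python3 - <<'E'
from h import *
d0=pickle.load(open('d0.pkl','rb'));d=pickle.load(open('d2.pkl','rb'))
pan=np.array([.5489,.0738])
t0,e0=lid_fit(d0['top'],(309,249),range(-150,61,6));t1,e1=lid_fit(d['top'],(310.3,246.2),range(-150,41,6))
p,e,_=pan_fit(d['top'],(312.4,242.2),range(-70,41,6))
print(t0,e0,t1,e1,'pan',p,e)
D=(pan-t1)*1e3;a=np.deg2rad(157.6);print('need',D,np.hypot(*D),'tool -x',-(D@[np.cos(a),np.sin(a)]),'tool y',D@[np.sin(a),-np.cos(a)])
E
```

```text
[0.53243251 0.08202172] 0.00046182602306044096 [0.53657978 0.07957683] 0.0003829296951296888 pan [0.54894701 0.07369327] 0.001203961785383248
need [12.32021865 -5.77683392] 13.607336169959211 tool -x 13.591989559064723 tool y -0.6460785312605128
```

Emit:
{"op": "carry_out", "data": {"increments": [-0.14,0,0.028,0,0,0,0,-0.14,0,0.028,0,0,0,0,-0.14,0,0.028,0,0,0,0,-0.14,0,0.028,0,0,0,0,-0.14,0,0.028,0,0,0,0,-0.14,0,0.028,0,0,0,0,-0.14,0,0.028,0,0,0,0,-0.14,0,0.028,0,0,0,0]}}

```text
t: 5.05
ee_pos: [0.5128, 0.0892, 0.0718]
orientation: [-3.142, 0.2, 2.751]
ft_force: [-0.8, 0.9, -0.4]
gripper_width: -0.0001
grasp_force: 0.4
```

```bash
python3 m.py
cat > k.py <<'E'
from workcell import cams
from h import *
import sys
d={n:cams.get_image(n) for n in('side','top')};pickle.dump(d,open(sys.argv[1]+'.pkl','wb'))
c=(float(sys.argv[2]),float(sys.argv[3]));pan=np.array([.5489,.0738])
for _ in range(2):
    t1,e1=lid_fit(d['top'],c,range(-150,41,6));c=proj(d['top'],[[*t1,.122]])[0]
D=(pan-t1)*1e3;a=np.deg2rad(157.6);print(t1,e1,'px',c,'need',D,np.hypot(*D),'tool -x',-(D@[np.cos(a),np.sin(a)]),'tool y',D@[np.sin(a),-np.cos(a)])
a=cv2.resize(d['side']['image'][195:305,255:365],None,fx=3.6,fy=3.6,interpolation=cv2.INTER_CUBIC)
b=cv2.resize(d['top']['image'][200:310,262:362],None,fx=3.6,fy=3.6,interpolation=cv2.INTER_CUBIC)
cv2.imwrite('pics/'+sys.argv[1]+'.png',np.hstack([a,b]))
E
python3 k.py d3 311.5 242
```

```text
5.05 [0.5128 0.0892 0.0718] [-3.142  0.2    2.751] [-0.78  0.88 -0.44]
along to tin mm 20.6546467207676 to pan 39.26244078669609 lat 0.4517259594760368
[0.54503878 0.07629507] 0.002040251779096931 px [312.00041994 240.98863585] need [ 3.86121739 -2.49506549] 4.597211274774059 tool -x 4.520668765678786 tool y -0.8354073353316755
```

Emit:
{"op": "carry_out", "data": {"increments": [0.5,0,-0.1,0,0,0,0,1.5,0,-0.3,0,0,0,0,2,0,-0.4,0,0,0,0,0,0,-3,0,0,0,0,0,0,-4,0,0,0,0,2,0,-4,0,0,0,0,3,0,-1,0,0,0,0,0,0,0,0,0,0,0]}}

```text
t: 5.95
ee_pos: [0.4048, 0.1345, 0.1798]
orientation: [3.14, 0.198, 2.755]
ft_force: [0.7, 0.2, -0.7]
gripper_width: -0.0
grasp_force: 0.0
```

```bash
python3 m.py; python3 k.py d4 311.5 242
```

```text
5.95 [0.4048 0.1345 0.1798] [3.14  0.198 2.755] [ 0.66  0.15 -0.68]
along to tin mm 137.78639527466694 to pan 156.3941893405954 lat 1.1030647898941013
[0.54480625 0.07642714] 0.0018424222718269184 px [311.91637339 241.12726441] need [ 4.09375023 -2.62713733] 4.864220541067662 tool -x 4.785984745962046 tool y -0.8689024591766265
```

View pics/d4.png

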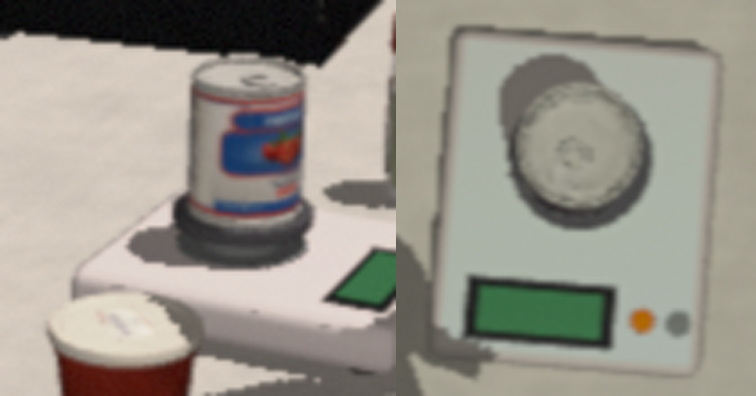

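The arm is clear and the tin is upright. In the top half the lid spans x 514–645, y 82–213. Dark pan shows right and below, with edges at about x 652 and y 228. In the side half the base spans x 188–302 over the pan's 174–312, so it's nearly centred along the push. I'll refit using only the edges backed by the dark pan.

Run:
```python
from h import *
d=pickle.load(open('d4.pkl','rb'));t=d['top'];pan=np.array([.5489,.0738])
print('expected lid px if centred',proj(t,[[*pan,.122],[*pan,.05]]))
c=(312.8,240.7)
for r in(range(-10,181,6),range(-20,140,6)):
    print('lid',lid_fit(t,c,r))
print('eye',onz(t,c,.122))
for r in(range(-10,141,6),range(10,121,6)):
    p,e,P=pan_fit(t,(312.4,242.2),r);print('pan',p,e)
# side: horizontal offset of tin base vs pan in px -> mm
S=d['side'];q=proj(S,[[*pan,.05],[*(pan+[.01,0]),.05],[*(pan+[0,.01]),.05],[*pan,.122]]);print(q,'crop',(q-[255,195])*3.6)
```

```text
expected lid px if centred [[313.57902757 238.69323718]
 [312.39335532 243.12587991]]
lid (array([0.54632772, 0.07560457]), np.float64(0.00037055504102344837))
lid (array([0.54635118, 0.07560726]), np.float64(0.0003329111970436262))
eye [0.54555193 0.07499521]
pan [0.54889702 0.07337996] 0.0009294728862313043
pan [0.54860144 0.07369697] 0.0007750145778028725
[[322.01633185 252.73595958]
 [316.81696469 251.94929721]
 [320.18110532 254.5582071 ]
 [323.18999803 214.68890453]] crop [[241.25879468 207.84945449]
 [222.54107287 205.01746994]
 [234.65197917 214.40954556]
 [245.48399292  70.88005632]]
```

The tin is about 3 mm short along the push line. That's inside tolerance, but there's plenty of time, so I'll give it one more 2.3 mm nudge.

Emit:
{"op": "carry_out", "data": {"increments": [-3,0,1,0,0,0,0,-2,0,4,0,0,0,0,0,0,4,0,0,0,0,0,0,3,0,0,0,0,-2,0,0.4,0,0,0,0,-1,0,0.2,0,0,0,0,0,0,0,0,0,0,0,0,0,0,0,0,0,0]}}

```text
t: 6.85
ee_pos: [0.5034, 0.093, 0.072]
orientation: [3.141, 0.2, 2.75]
ft_force: [0.1, 0.2, 0.1]
gripper_width: -0.0003
grasp_force: 0.0
```

```bash
python3 m.py
```

```text
6.85 [0.5034 0.093  0.072 ] [3.141 0.2   2.75 ] [0.15 0.16 0.15]
along to tin mm 30.807084381382623 to pan 49.41487844731111 lat 0.34889811284883165
```

Target "to pan" is 39.26 − 2.3 ≈ 37 mm, so advance 12.4 mm, slowing at the end.

Emit:
{"op": "carry_out", "data": {"increments": [-0.25,0,0.05,0,0,0,0,-0.25,0,0.05,0,0,0,0,-0.2,0,0.04,0,0,0,0,-0.15,0,0.03,0,0,0,0,-0.14,0,0.03,0,0,0,0,-0.13,0,0.03,0,0,0,0,-0.13,0,0.03,0,0,0,0,0,0,0,0,0,0,0]}}

```text
t: 7.65
ee_pos: [0.515, 0.0883, 0.0716]
orientation: [-3.141, 0.2, 2.751]
ft_force: [-0.7, 0.8, -0.4]
gripper_width: 0.0002
grasp_force: 0.4
```

Emit:
{"op": "carry_out", "data": {"increments": [0.5,0,-0.1,0,0,0,0,1.5,0,-0.3,0,0,0,0,2,0,-0.4,0,0,0,0,0,0,-3,0,0,0,0,0,0,-4,0,0,0,0,2,0,-4,0,0,0,0,3,0,-1,0,0,0,0,0,0,0,0,0,0,0]}}

```text
t: 8.45
ee_pos: [0.407, 0.1336, 0.1796]
orientation: [3.14, 0.198, 2.755]
ft_force: [0.5, -1.0, 0.4]
gripper_width: -0.0001
grasp_force: 0.0
```

```bash
python3 m.py; python3 k.py d5 313.2 239.5
python3 - <<'E'
from h import *
d=pickle.load(open('d5.pkl','rb'));t=d['top']
for r in(range(-10,181,6),range(-20,140,6)): print('lid',lid_fit(t,(313.2,239.5),r))
print('pan',pan_fit(t,(312.4,242.6),range(-10,141,6))[:2])
E
```

```text
8.45 [0.407  0.1336 0.1796] [3.14  0.198 2.755] [ 0.48 -1.02  0.36]
along to tin mm 135.33915497329784 to pan 153.94694903922635 lat 1.098254103955764
[0.54543196 0.076916  ] 0.0017571982399807225 px [311.62831972 240.73981517] need [ 3.46804372 -3.11600173] 4.662273486288777 tool -x 4.393782021460797 tool y -1.5593183154311943
lid (array([0.54846696, 0.07468157]), np.float64(0.000349521194283239))
lid (array([0.5483951 , 0.07507557]), np.float64(0.0004582182002288229))
pan (array([0.54889118, 0.07332974]), np.float64(0.0010294016192306035))
```

View pics/d5.png

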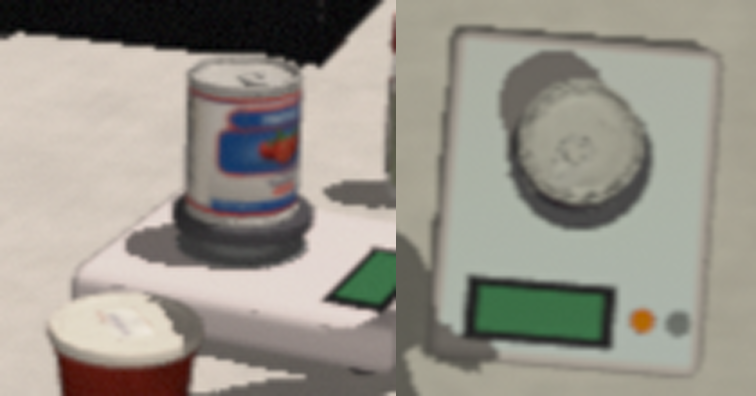

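The tin stands upright. In the side half its base spans x 185–299, centred on the pan's 174–312, and the top fit puts it about 1–1.5 mm from the pan's middle. The arm is clear, so I'm handing in.

```bash
python3 -c "
from workcell import job
print(job.finish_job())"
```

```text
the job is handed in; nothing more can be done
None
```

I nudged the tin to within about 1.5 mm of the pan's middle by the last camera fit, standing upright with the arm clear, and handed the job in; the hand-in gave no verdict.

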